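# Find the tired shaker mount and push its tag down

## Task

Three spring mounts from the bench shaker are bolted down for testing; press each black pad about half-way down and let it up, going from the robot's left to its right, to feel which spring is the softest. Then push the white tag in front of the softest pad all the way down, and leave the other two tags standing. Only press with the fingertips: do not pull any tag up, pick anything up or shift the other things on the bench.

Things in the scene. Friction and masses are not known exactly. Their poses are not given: they have to be found in the camera images.
- stand_left: The left (largest y) stand, bolted down: an aluminium plate 130 x 72 x 10 mm that carries a sprung pad and its tag. Origin on the bench under the pad's centre, z up; the plate runs from x = -90 to +40 mm; the tag is 62 mm from the pad's centre along -x.
- pad_left (a point): Centre of the top of the left pad when unpressed, z 0.060 (stays there when the pad is pressed). Flat black rubber disc, 56 mm across, 10 mm thick, on a coil spring; goes 14 mm down, springs back. All three look alike. Each gives from 1.3 N; then one takes 0.35 N per mm, one 0.7, one 1.2: which is where changes.
- tagtop_left (a point): Centre of the top of the left stand's tag: white T-shaped tab, head 34 mm (local y) x 16 mm (x) x 6 mm thick, on a steel stem in a grey post 30 x 22 mm with its top at z 0.052. Moves with the tag: z 0.072 when up, 0.058 fully down, the head then on the post.
- tag_left (a joint): How far the left tag is pushed down, m: 0 to 0.004 at the start, 0.014 fully down. It takes about 4 N to slide, and stays where it is left; negative if it is pulled up.
- stand_middle: The middle stand, bolted down: an aluminium plate 130 x 72 x 10 mm that carries a sprung pad and its tag. Origin on the bench under the pad's centre, z up; the plate runs from x = -90 to +40 mm; the tag is 62 mm from the pad's centre along -x.
- pad_middle (a point): Centre of the top of the middle pad when unpressed, z 0.060 (stays there when the pad is pressed). Flat black rubber disc, 56 mm across, 10 mm thick, on a coil spring; goes 14 mm down, springs back. All three look alike. Each gives from 1.3 N; then one takes 0.35 N per mm, one 0.7, one 1.2: which is where changes.
- tagtop_middle (a point): Centre of the top of the middle stand's tag: white T-shaped tab, head 34 mm (local y) x 16 mm (x) x 6 mm thick, on a steel stem in a grey post 30 x 22 mm with its top at z 0.052. Moves with the tag: z 0.072 when up, 0.058 fully down, the head then on the post.
- tag_middle (a joint): How far the middle tag is pushed down, m: 0 to 0.004 at the start, 0.014 fully down. It takes about 4 N to slide, and stays where it is left; negative if it is pulled up.
- stand_right: The right (smallest y) stand, bolted down: an aluminium plate 130 x 72 x 10 mm that carries a sprung pad and its tag. Origin on the bench under the pad's centre, z up; the plate runs from x = -90 to +40 mm; the tag is 62 mm from the pad's centre along -x.
- pad_right (a point): Centre of the top of the right pad when unpressed, z 0.060 (stays there when the pad is pressed). Flat black rubber disc, 56 mm across, 10 mm thick, on a coil spring; goes 14 mm down, springs back. All three look alike. Each gives from 1.3 N; then one takes 0.35 N per mm, one 0.7, one 1.2: which is where changes.
- tagtop_right (a point): Centre of the top of the right stand's tag: white T-shaped tab, head 34 mm (local y) x 16 mm (x) x 6 mm thick, on a steel stem in a grey post 30 x 22 mm with its top at z 0.052. Moves with the tag: z 0.072 when up, 0.058 fully down, the head then on the post.
- tag_right (a joint): How far the right tag is pushed down, m: 0 to 0.004 at the start, 0.014 fully down. It takes about 4 N to slide, and stays where it is left; negative if it is pulled up.
- jar: Small amber screw-top jar, 38 mm across, 62 mm high, beside the left stand; origin under its centre. Not part of the work.
- beaker: Small clear beaker, 42 mm across, 55 mm high, behind the middle stand; origin under its centre. Not part of the work.
- spare_foot: Loose black rubber ring, 40 mm across, 16 mm high, beside the right stand; origin under its centre. Not part of the work.
- pen_cup: Clear cup of pens, 78 mm across, 160 mm high with its pens, far left; origin under its centre. Not part of the work.
- tip_box: Blue box with a clear lid, 80 x 118 x 67 mm, at the back; origin under its centre. Not part of the work.
- reagent: Clear bottle with a blue cap, 68 mm across, 150 mm high, at the back; origin under its centre. Not part of the work.
- marker: White and black marker pen, 132 mm long, 16 mm high, lying at the far right; origin under its white barrel. Not part of the work.
Mind the look-alikes: they are no part of the job. Leave any pink look-alike of the stand_right alone. What is shaped like the stand_left but pink is not meant.

How it is judged:
By the outcome, as a careful person would: the job done as asked, in the order asked, and still so for the second after the job is handed in, with the robot touching nothing.
It also fails if it takes over 48 s, if anything falls off the work surface, if the arm or the gripper's body presses on something with over 40 N, if the wrist force passes 120 N, or if a joint passes its speed limit or range.

## Robot

A 7-joint arm with a two-finger parallel gripper is mounted at the origin on the work surface. World frame = base frame: x ahead of the robot, y to its left, z up, the work surface at z = 0. Lengths are in m, angles in rad, forces in N, time in s.
With the tool pointing down it reaches from about 0.35 to 0.9 m from the base axis. Payload 8.1 kg.
Tool frame: the origin (TCP) lies at the centre of the arm's flange, where the gripper is bolted on; the fingertips stand 178 mm ahead of it and the grasp point (between the pads) lies 159 mm ahead of it; z points along the fingers, y is the direction in which the jaws open and shut (so a half turn about z gives the same grasp; the last joint's range is limited). The gripper opens to 92 mm and grips with 3 to 60 N. Pads are 19 mm wide; open, the fingers measure 130 mm over their backs; the gripper's body (75 mm by 190 mm) begins 47 mm behind the grasp point.
Start: joints at [1.019, 0.434, 0.025, 1.573, -0.012, 1.134, -0.075], TCP at [0.271, -0.563, 0.405] pointing down, gripper open.
Joint ranges: [-2.62, 2.62], [-0.44, 2.09], [-1.27, 1.32], [0.08, 2.57], [-1.32, 4.46], [0.12, 2], [-2.74, 2.74]. Speed limits (rad/s): [2.22, 2.22, 3.01, 3.01, 3.14, 3.14, 3.14].

## Interface

Orientations are given as a rotation vector (axis times angle).
In Python, from cell import arm gives the robot as it stands. The module is installed in compiled form; this text tells all that it offers.
- The arm moves only by the tool move_arm, never from a script. Its argument "steps" is a list of rows, each a list of 4 numbers: the shift along the tool's x, y, z in mm, then the turn about the tool's z in rad. In form: [[x, y, z, twist], ...]. A call has 1 to 20 rows; each row is the pose to reach, as a shift and turn from the pose commanded when the call began, along the tool's axes at that moment; what a row does not reach only later rows make up. A row lasts 1/8 s, in which the tool goes at most 62.5 mm and 10.7 degrees, less where a joint would pass 70% of its speed; a pose out of reach is approached as far as the arm can. A call with a gripper value outside its range is refused whole. "grip" is the finger opening in mm, from 0 to 91.8, set as the call begins (left out, the last holds). The fingers move at their own pace and stop on an object; "grip_force" is the grip in N (left out, the last holds). Time passes only in rows, so rows that repeat a pose let the fingers close. It gives the time, the measured TCP pose, the force and the opening at its end, in the units of the state.
- arm.observe(): the state, without advancing time (a new reading comes with each control period).
- arm.get_image(name): name is "side" or "top" or "wrist"; returns the picture (420x560x3 uint8, red, green, blue); there is no depth.
- arm.camera_info(name): a dict with "mtx" (3x3 intrinsics, pixels), "pose" (4x4, takes a point from camera to world coordinates); the wrist camera has in their place "T_tool_cam" (4x4, takes a point from camera to tool coordinates, whose origin is the TCP and whose axes are the flange's). Camera axes: x right, y down, z forward; pixel columns grow to the right and rows downward; lengths in m; the calibration is good to about 2 mm. A picture is of the moment at which its call begins: read the wrist's pose just before it. camera_info takes no time and is no camera call.
- arm.sign_off(): hands the job in, once; it reports no verdict.
The state is a dict: "clock": time; "joints": joint angles; "dq": joint speeds; "joint_efforts": joint torques, N m; "position": TCP position; "ee_rot": TCP orientation; "force": force on the tool from outside, world axes, zero at the start; "ft_torque": the same for the moment, N m; "width": opening from 0.0 (shut) to 1.0 (fully open).
Only numpy, scipy, OpenCV 4.12 (cv2) and the standard library are available. Lean on these libraries where they do the work, as an engineer would, in place of code of your own. Each camera call takes 0.05 s, during which the arm holds its last target.

## Working session

There is one attempt and no reset: what is moved stays moved. The work goes in short steps, Python scripts to look and compute and a tool call to move; the robot and the scene stay as the last step left them, time stands still between calls to the robot, and variables do not carry over. Pictures are saved under pics/ and viewed, and the job is handed in when it is done.

Besides the shell and the picture viewer there is one more tool, called after "Call:" as name([rows], argument=value, ...), one row to a line, values as JSON. move_arm: Moves the arm, as the interface text tells. Its arguments: {"type":"object","properties":{"steps":{"type":"array"},"grip":{"type":"number"},"grip_force":{"type":"number"}},"required":["steps"]}

```bash
mkdir -p pics
python3 - <<'E'
from cell import arm
import cv2,numpy as np
o=arm.observe();print(o)
for n in("side","top"):
    cv2.imwrite(f"pics/{n}0.png",cv2.cvtColor(arm.get_image(n),cv2.COLOR_RGB2BGR));i=arm.camera_info(n);print(n,i)
print(arm.camera_info("wrist"))
E
```

```text
{'clock': 0.0, 'joints': array([ 1.01946161,  0.43519353,  0.0249447 ,  1.57410882, -0.01158936,
        1.13399823, -0.07510187]), 'dq': array([-3.38162869e-04, -6.49881821e-05,  5.77998851e-04, -2.26880709e-04,
        1.11742042e-03,  2.36097212e-04,  1.28437464e-03]), 'joint_efforts': array([ 3.93004711e-06, -6.67861533e+01,  9.84403342e-01, -3.14463544e+01,
       -6.08418253e-02,  4.29270440e-02,  1.39097669e-04]), 'position': array([ 0.27101807, -0.56291409,  0.4039582 ]), 'ee_rot': array([-3.06141350e+00, -6.98577138e-01,  7.56809476e-04]), 'force': array([-0.81848712, -0.20266888, -0.12196554]), 'ft_torque': array([-0.01219512,  0.04163556, -0.05392449]), 'width': 1.000048149408}
side {'mtx': array([[516.91960764,   0.        , 285.62416559],
       [  0.        , 516.91960764, 212.95709411],
       [  0.        ,   0.        ,   1.        ]]), 'pose': array([[-0.97236121, -0.14546984,  0.18262585,  0.33354109],
       [-0.23276359,  0.5426655 , -0.80705345,  1.09418779],
       [ 0.01829719, -0.82725612, -0.56152697,  0.83859247],
       [ 0.        ,  0.        ,  0.      
[... 259 characters left out ...]
    [-0.99945521, -0.02252089, -0.02412675,  0.01601441],
       [ 0.02698335, -0.13662999, -0.99025459,  1.13588221],
       [ 0.        ,  0.        ,  0.        ,  1.        ]])}
{'mtx': array([[321.64834684,   0.        , 280.97594462],
       [  0.        , 321.64834684, 211.37835715],
       [  0.        ,   0.        ,   1.        ]]), 'T_tool_cam': array([[-2.19109156e-04, -9.54691400e-01, -2.97597518e-01,
         8.02080889e-02],
       [ 9.99998480e-01,  3.05574028e-04, -1.71653891e-03,
         4.24100480e-04],
       [ 1.72970301e-03, -2.97597442e-01,  9.54689882e-01,
         2.01218704e-02],
       [ 0.00000000e+00,  0.00000000e+00,  0.00000000e+00,
         1.00000000e+00]])}
```

View pics/top0.png

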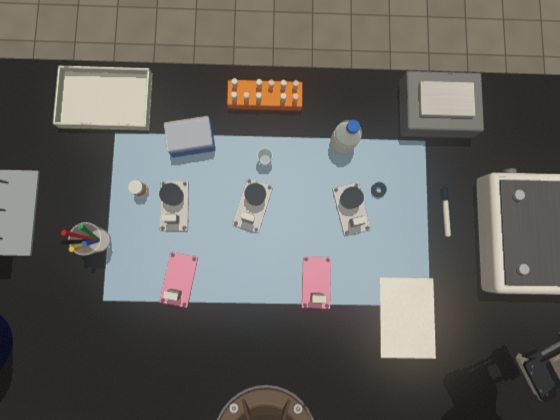

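View pics/side0.png

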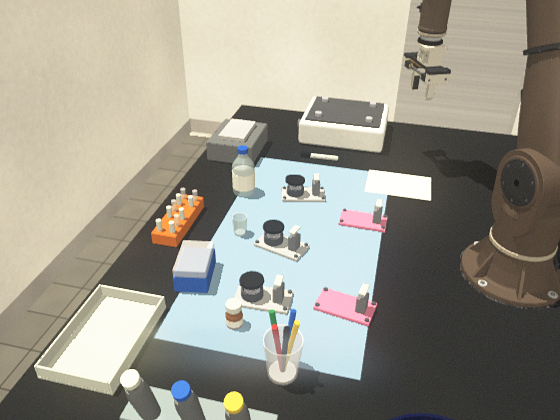

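The top view shows three aluminium stands with black pads at about (172,194), (255,194) and (352,199). Their tags are at (170,218), (248,216) and (360,221). Two pink look-alikes without pads sit at (178,280) and (316,282), and I will leave those alone. Next I measure the pads and tags and check them in an enlarged crop.

```bash
cat > h.py <<'E'
import numpy as np,cv2
from cell import arm
def ray(n,uv,z,T=None):
    i=arm.camera_info(n);P=i["pose"] if T is None else T
    d=P[:3,:3]@np.linalg.solve(i["mtx"],[uv[0],uv[1],1]);c=P[:3,3]
    return c+d*(z-c[2])/d[2]
def proj(n,p):
    i=arm.camera_info(n);P=np.linalg.inv(i["pose"]);q=i["mtx"]@(P[:3,:3]@p+P[:3,3]);return q[:2]/q[2]
E
python3 - <<'E'
from h import *
im=cv2.imread("pics/top0.png")
c=im[165:245,140:400]
cv2.imwrite("pics/crop0.png",cv2.resize(c,None,fx=3,fy=3,interpolation=cv2.INTER_CUBIC))
m=(im.max(2)<75).astype(np.uint8);m[:165]=0;m[245:]=0;m[:,:150]=0;m[:,400:]=0
k,cs=cv2.findContours(m,cv2.RETR_EXTERNAL,cv2.CHAIN_APPROX_NONE)[0],0
for q in k:
    if cv2.contourArea(q)>60:
        (u,v),r=cv2.minEnclosingCircle(q);M=cv2.moments(q);print("dark",u,v,r,cv2.contourArea(q),cv2.boundingRect(q),M['m10']/M['m00'],M['m01']/M['m00'],ray("top",(u,v),.06))
hsv=cv2.cvtColor(im,cv2.COLOR_BGR2HSV)
for (u,v) in [(170,218),(248,216),(360,221)]: print(im[v-6:v+7:2,u-12:u+13:3].max(2))
E
```

```text
[[188 197 197 182 141 137 182 198 198]
 [189 196 202 183 183 184 163 198 197]
 [189 199 210 210 211 211 111 155 198]
 [189 198 210 210 211 211 112 154 197]
 [189 196 193 185 184 182 100 154 197]
 [189 195 164  94  95  95  87 154 197]
 [188 195 198 135 124 123 126 189 198]]
[[185 199 201 198 178 138 139 139 143]
 [187 199 211 200 173 176 143 149 200]
 [202 199 213 213 212 193 182 198 201]
 [199 198 213 213 212 213 192 200 201]
 [197 200 151 195 212 213 171 200 200]
 [187 201 111 102 139 188 188 200 200]
 [114 202 144 127 101  99 198 201 201]]
[[141 140 197 196 191 195 195 190 189]
 [198 194 175 167 192 211 192 189 188]
 [198 101 214 211 210 209 204 188 189]
 [173  90 213 211 211 209 207 189 188]
 [146  91 209 209 174 128 199 180 189]
 [147  92 121 105 123 186 195 188 189]
 [147 114 128 137 150 197 110 147 189]]
```

View pics/crop0.png

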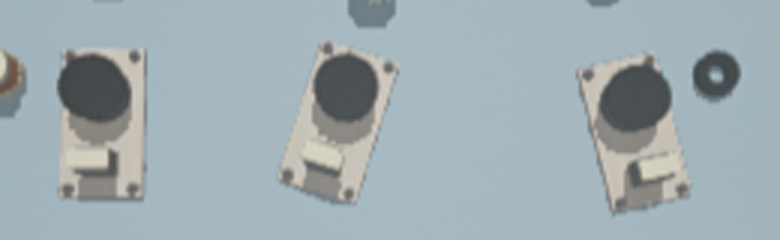

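The crop confirms three aluminium stands, each with a black pad and a white tag. The black spare ring at the right (crop 716,75) is not one of them. Now I measure.

Run:
```python
from h import *
im=cv2.imread("pics/top0.png")
roi=np.zeros(im.shape[:2],np.uint8);roi[170:235,155:372]=1
def comps(m,lo,hi):
    n,l,s,c=cv2.connectedComponentsWithStats(m*roi,connectivity=4)
    return [(c[i],s[i],l==i) for i in range(1,n) if lo<s[i][4]<hi]
pads=comps((im.max(2)<100).astype(np.uint8),200,900)
for c,s,_ in pads: print("pad",c,s,ray("top",c,.06))
tags=comps((im.max(2)>204).astype(np.uint8),40,200)
for c,s,l in tags:
    r=cv2.minAreaRect(np.argwhere(l)[:,::-1].astype(np.float32));print("tag",c,s,r,ray("top",c,.070))
P=sorted([ray("top",c,.06) for c,_,_ in pads],key=lambda p:-p[1]);T=sorted([ray("top",c,.07) for c,_,_ in tags],key=lambda p:-p[1])
for p,t in zip(P,T): d=p-t;print(np.hypot(*d[:2]),np.degrees(np.arctan2(d[1],d[0])))
# side view
im=cv2.imread("pics/side0.png")
for p,t in zip(P,T): print("side proj",proj("side",p),proj("side",t))
cv2.imwrite("pics/sc0.png",cv2.resize(im[165:315,225:345],None,fx=4,fy=4,interpolation=cv2.INTER_CUBIC))
```

```text
pad [170.90441176 194.14705882] [160 183  23  23 408] [0.59596829 0.24927739 0.06      ]
pad [254.79551821 193.91316527] [245 183  21  23 357] [0.60139811 0.03948257 0.06      ]
pad [351.32467532 197.51948052] [340 186  23  23 385] [ 0.59780123 -0.20466929  0.06      ]
tag [246.80327869 215.78688525] [241 211  13   9  61] ((246.90518188476562, 215.887939453125), (12.86803150177002, 5.1209516525268555), 23.198591232299805) [0.5447232  0.05764453 0.07      ]
tag [167.92982456 217.28070175] [162 215  13   5  57] ((168.0, 217.0), (4.0, 12.0), 90.0) [0.53683066 0.25141599 0.07      ]
tag [359.75806452 220.        ] [354 216  13   8  62] ((359.6176452636719, 219.97064208984375), (5.093247413635254, 12.369317054748535), 75.96376037597656) [ 0.5402797  -0.22341059  0.07      ]
0.05917628302134944 -2.0710854586721723
0.05951388147196686 -17.76850786995169
0.060497623871226335 18.046310486685062
side proj [253.39761607 278.25399871] [278.61983555 279.95579936]
side proj [274.33628572 225.62693619] [294.27226596 229.81166178]
side proj [296.11425992 179.52571135] [316.51739917 176.10608073]
```

View pics/sc0.png

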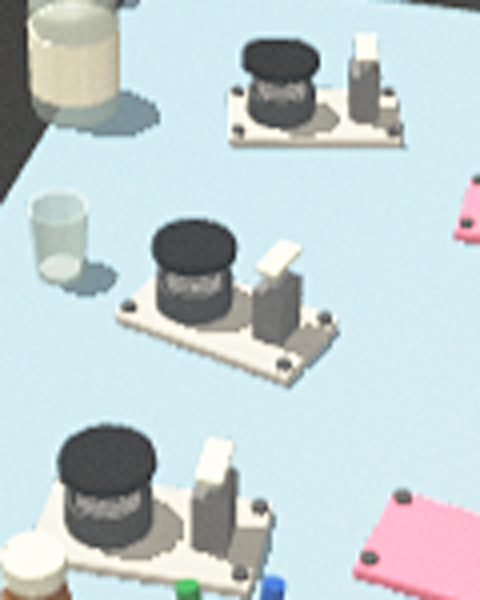

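Pads and tags are about 60 mm apart (nominal 62), so the measurements agree. Now I compute the move to above the left pad.

```bash
cat >> h.py <<'E'
from scipy.spatial.transform import Rotation as Ro
def togo(xyz_tip):
    o=arm.observe();R=Ro.from_rotvec(o["ee_rot"]).as_matrix()
    d=np.array(xyz_tip)+[0,0,.178]-o["position"]
    print(o["clock"],"pos",o["position"].round(4),"toolmm",(R.T@d*1000).round(1),"yaw",np.arctan2(R[1,0],R[0,0]).round(3),"F",o["force"].round(2),"w",o["width"],"tool z",R[:,2].round(4))
E
python3 -c "
from h import *
togo([.597,.249,.10])"
```

```text
0.1 pos [ 0.271  -0.5629  0.404 ] toolmm [ 645.9 -590.   126.8] yaw 0.449 F [-0.12  0.35  0.14] w 1.0024678719767794 tool z [-7.0e-04  1.2e-03 -1.0e+00]
```

Call:
move_arm([
  [46, -42, 0, 0.15],
  [92, -84, 0, 0.3],
  [138, -126, 0, 0.449],
  [185, -168, 0, 0.449],
  [231, -210, 0, 0.449],
  [277, -252, 0, 0.449],
  [323, -294, 0, 0.449],
  [369, -336, 0, 0.449],
  [415, -378, 0, 0.449],
  [461, -420, 0, 0.449],
  [507, -463, 0, 0.449],
  [553, -505, 0, 0.449],
  [600, -548, 20, 0.449],
  [646, -590, 60, 0.449],
  [646, -590, 100, 0.449],
  [646, -590, 120, 0.449],
  [646, -590, 120, 0.449],
  [646, -590, 120, 0.449],
], grip=0)

```text
clock: 2.35
position: [0.5977, 0.2486, 0.2857]
ee_rot: [-3.141, 0.001, -0.002]
force: [-1.0, 0.3, 0.8]
width: 0.005
```

```bash
python3 -c "
from h import *
togo([.597,.249,.06])
im=arm.get_image('side');cv2.imwrite('pics/s1.png',cv2.cvtColor(im,cv2.COLOR_RGB2BGR))"
```

```text
2.35 pos [0.5977 0.2486 0.2857] toolmm [-0.7 -0.4 47.7] yaw -0.001 F [-0.95  0.28  0.81] w 0.00470910085156007 tool z [ 1.1e-03  4.0e-04 -1.0e+00]
```

View pics/s1.png

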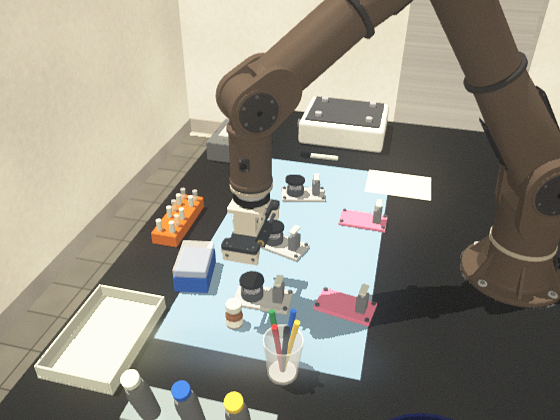

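```bash
python3 -c "
from h import *
print(proj('side',np.array([.5977,.2486,.1077])),proj('side',np.array([.5977,.2486,.174])),proj('top',np.array([.5977,.2486,.1077])))
im=cv2.imread('pics/s1.png')
a=cv2.resize(im[170:320,190:340],None,fx=4,fy=4,interpolation=cv2.INTER_CUBIC);cv2.imwrite('pics/s1c.png',a)
w=arm.get_image('wrist');cv2.imwrite('pics/w1.png',cv2.cvtColor(w,cv2.COLOR_RGB2BGR))"
```

```text
[252.36954146 261.58109635] [251.8160606  237.53709118] [167.03456031 190.50004445]
```

View pics/s1c.png

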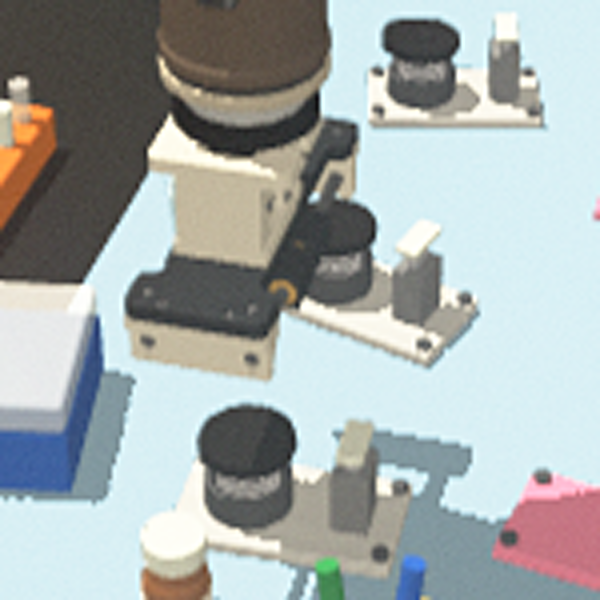

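View pics/w1.png

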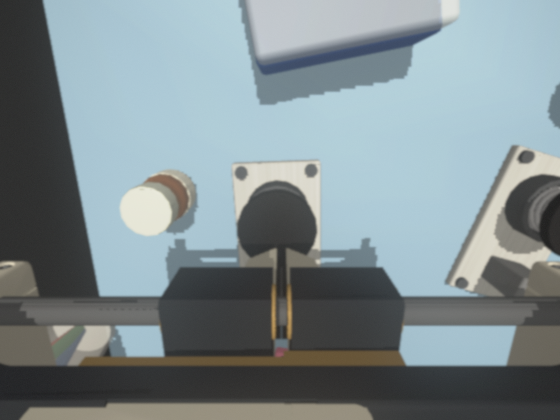

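The tips (closed) are over the left pad at z about 0.108, and both views agree with the projection. I come down to about 3 mm above it for a force baseline.

Call:
move_arm([
  [0, 0, 15, 0],
  [0, 0, 30, 0],
  [0, 0, 40, 0],
  [0, 0, 44, 0],
  [0, 0, 44, 0],
  [0, 0, 44, 0],
])

```text
clock: 3.2
position: [0.5974, 0.2488, 0.2411]
ee_rot: [-3.141, 0.0, -0.001]
force: [0.7, 0.0, 0.4]
width: 0.006
```

```bash
python3 -c "
from h import *
togo([.597,.249,.06])"
```

```text
3.2 pos [0.5974 0.2488 0.2411] toolmm [-0.4 -0.2  3.1] yaw -0.0 F [0.7  0.02 0.45] w 0.005791018386297638 tool z [ 6.e-04  3.e-04 -1.e+00]
```

Call:
move_arm([
  [0, 0, 3, 0],
  [0, 0, 6, 0],
  [0, 0, 9, 0],
  [0, 0, 10.5, 0],
  [0, 0, 10.5, 0],
  [0, 0, 10.5, 0],
  [0, 0, 10.5, 0],
])

```text
clock: 4.08
position: [0.5975, 0.2489, 0.2305]
ee_rot: [-3.141, 0.0, -0.001]
force: [3.7, 0.7, 3.5]
width: 0.006
```

```bash
python3 -c "
from h import *
for i in range(3):
  togo([.597,.249,.06]); im=arm.get_image('side')
cv2.imwrite('pics/s2.png',cv2.resize(cv2.cvtColor(im,cv2.COLOR_RGB2BGR)[170:320,190:340],None,fx=4,fy=4,interpolation=cv2.INTER_CUBIC))"
```

```text
4.075 pos [0.5975 0.2489 0.2305] toolmm [-0.5 -0.1 -7.5] yaw -0.0 F [3.67 0.68 3.52] w 0.005991624613913948 tool z [ 9.e-04  5.e-04 -1.e+00]
4.125 pos [0.5975 0.2488 0.2305] toolmm [-0.5 -0.2 -7.5] yaw -0.0 F [2.7  2.09 2.62] w 0.004316921068384233 tool z [ 8.e-04  4.e-04 -1.e+00]
4.175 pos [0.5975 0.2488 0.2305] toolmm [-0.5 -0.2 -7.5] yaw -0.0 F [ 2.   -0.11  3.88] w 0.00785549154594124 tool z [ 8.e-04  4.e-04 -1.e+00]
```

View pics/s2.png

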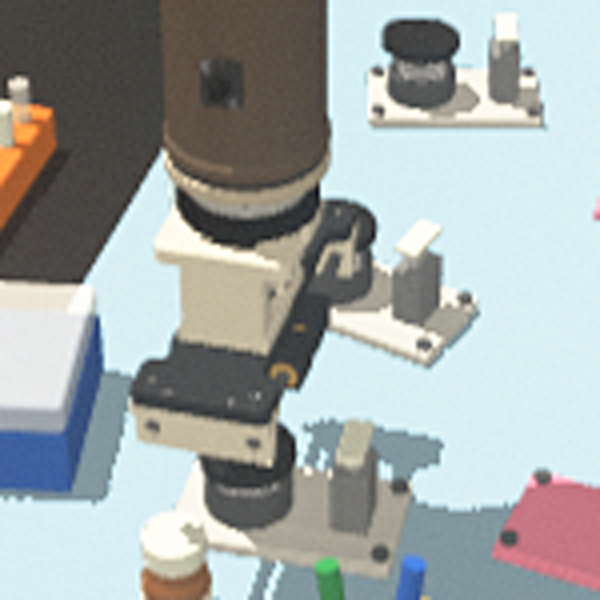

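At 7.5 mm down, Fz on the left pad is about 3.3 N, which points to a soft spring. I release it and go to the middle pad.

Call:
move_arm([
  [0, 0, -4, 0],
  [0, 0, -10, 0],
  [0, 0, -30, 0],
  [0, 0, -50, 0],
  [2, 50, -50, 0],
  [4, 105, -50, 0],
  [6, 160, -50, 0],
  [6, 209, -50, 0],
  [6, 209, -35, 0],
  [6, 209, -15, 0],
  [6, 209, -10, 0],
  [6, 209, -10, 0],
  [6, 209, -10, 0],
])

```text
clock: 5.85
position: [0.6034, 0.0402, 0.241]
ee_rot: [-3.141, -0.0, -0.001]
force: [0.6, -0.0, 0.6]
width: 0.006
```

```bash
python3 -c "
from h import *
for i in range(3):
  togo([.603,.0395,.06]); im=arm.get_image('side')
cv2.imwrite('pics/s3.png',cv2.resize(cv2.cvtColor(im,cv2.COLOR_RGB2BGR)[150:320,190:340],None,fx=3.5,fy=3.5,interpolation=cv2.INTER_CUBIC))"
```

```text
5.85 pos [0.6034 0.0402 0.241 ] toolmm [-0.4  0.7  3. ] yaw 0.0 F [ 0.56 -0.    0.55] w 0.006140868707719472 tool z [ 9.e-04  2.e-04 -1.e+00]
5.9 pos [0.6035 0.0401 0.241 ] toolmm [-0.5  0.6  3. ] yaw 0.0 F [-0.71  0.52 -0.14] w 0.0011227648511594188 tool z [ 1.1e-03  2.0e-04 -1.0e+00]
5.95 pos [0.6034 0.04   0.2409] toolmm [-0.4  0.5  2.9] yaw 0.0 F [-0.97  0.29  0.03] w 0.0029206996015547545 tool z [ 1.e-03  1.e-04 -1.e+00]
```

View pics/s3.png

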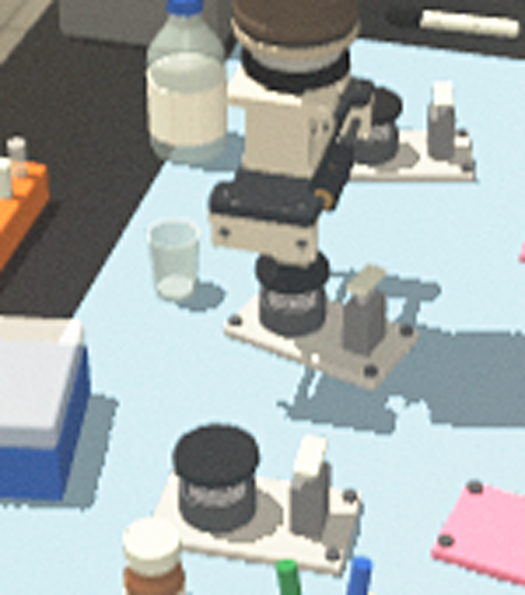

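The left pad sprang back (crop 215,455), and the gripper is over the middle pad with the beaker and reagent bottle clear. Pressing the middle pad.

Call:
move_arm([
  [0, 0, 3, 0],
  [0, 0, 6, 0],
  [0, 0, 9, 0],
  [0, 0, 10.5, 0],
  [0, 0, 10.5, 0],
  [0, 0, 10.5, 0],
  [0, 0, 10.5, 0],
])

```text
clock: 6.88
position: [0.6035, 0.0398, 0.2301]
ee_rot: [-3.141, 0.0, -0.001]
force: [-0.1, 0.4, 7.1]
width: 0.004
```

```bash
python3 -c "
from h import *
for i in range(3):
  togo([.603,.0395,.06]); im=arm.get_image('side')"
```

```text
6.875 pos [0.6035 0.0398 0.2301] toolmm [-0.5  0.3 -7.9] yaw -0.0 F [-0.09  0.37  7.08] w 0.00393057235334089 tool z [ 1.e-03  1.e-04 -1.e+00]
6.925 pos [0.6035 0.0398 0.2301] toolmm [-0.5  0.3 -7.9] yaw -0.0 F [-0.6   0.23  7.41] w 0.002923677117692834 tool z [ 1.e-03  1.e-04 -1.e+00]
6.975 pos [0.6035 0.0398 0.2301] toolmm [-0.5  0.3 -7.9] yaw -0.0 F [-0.45 -0.2   6.68] w 0.004027424242473768 tool z [ 9.e-04  1.e-04 -1.e+00]
```

Call:
move_arm([
  [0, 0, -4, 0],
  [0, 0, -10, 0],
  [0, 0, -30, 0],
  [0, 0, -50, 0],
  [0, 50, -50, 0],
  [-2, 105, -50, 0],
  [-4, 160, -50, 0],
  [-4, 215, -50, 0],
  [-4, 244, -50, 0],
  [-4, 244, -35, 0],
  [-4, 244, -15, 0],
  [-4, 244, -10, 0],
  [-4, 244, -10, 0],
  [-4, 244, -10, 0],
])

```text
clock: 8.78
position: [0.5995, -0.2038, 0.2404]
ee_rot: [3.141, 0.001, 0.002]
force: [-0.7, -0.8, 0.2]
width: 0.002
```

```bash
python3 -c "
from h import *
for i in range(3):
  togo([.599,-.2045,.06]); im=arm.get_image('side')
cv2.imwrite('pics/s4.png',cv2.resize(cv2.cvtColor(im,cv2.COLOR_RGB2BGR)[100:270,210:360],None,fx=3.5,fy=3.5,interpolation=cv2.INTER_CUBIC))"
```

```text
8.775 pos [ 0.5995 -0.2038  0.2404] toolmm [-0.5  0.7  2.4] yaw 0.0 F [-0.66 -0.79  0.24] w 0.0019001171288939927 tool z [ 1.e-03 -2.e-04 -1.e+00]
8.825 pos [ 0.5995 -0.204   0.2404] toolmm [-0.5  0.5  2.4] yaw 0.0 F [ 0.96 -0.65  1.11] w 0.00788275467869769 tool z [ 1.1e-03 -3.0e-04 -1.0e+00]
8.875 pos [ 0.5995 -0.2041  0.2404] toolmm [-0.5  0.4  2.4] yaw -0.0 F [-0.28 -0.06 -0.38] w 0.004833145162562489 tool z [ 1.2e-03 -3.0e-04 -1.0e+00]
```

View pics/s4.png

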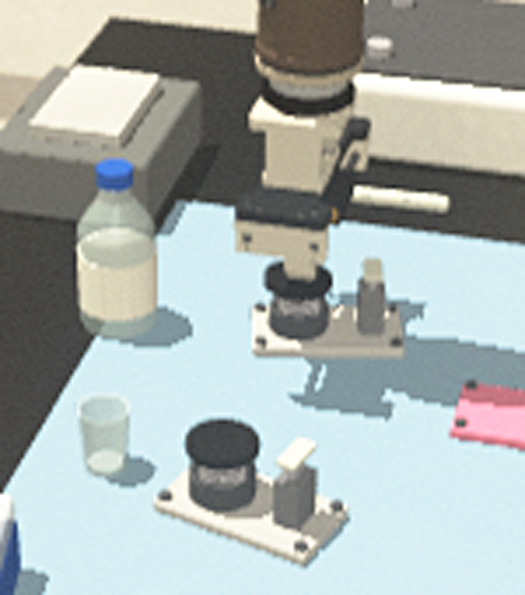

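The middle pad read about 7.0 N at 7.9 mm, which fits 0.7 N/mm (expected 6.8 N), and it sprang back. The gripper is now above the right pad.

Call:
move_arm([
  [0, 0, 3, 0],
  [0, 0, 6, 0],
  [0, 0, 9, 0],
  [0, 0, 9.5, 0],
  [0, 0, 9.5, 0],
  [0, 0, 9.5, 0],
  [0, 0, 9.5, 0],
])

```text
clock: 9.8
position: [0.5995, -0.2043, 0.2311]
ee_rot: [3.141, -0.001, 0.002]
force: [-0.7, -0.5, 9.9]
width: 0.003
```

```bash
python3 -c "
from h import *
for i in range(3):
  togo([.599,-.2045,.06]); im=arm.get_image('side')"
```

```text
9.8 pos [ 0.5995 -0.2043  0.2311] toolmm [-0.5  0.2 -6.9] yaw -0.0 F [-0.72 -0.49  9.86] w 0.002885431633233554 tool z [ 1.3e-03 -4.0e-04 -1.0e+00]
9.85 pos [ 0.5995 -0.2043  0.2311] toolmm [-0.5  0.2 -6.9] yaw -0.0 F [-1.16  0.51  9.8 ] w 0.004634229168248093 tool z [ 1.3e-03 -4.0e-04 -1.0e+00]
9.9 pos [ 0.5995 -0.2043  0.2311] toolmm [-0.4  0.2 -6.9] yaw -0.0 F [-1.05  0.53  9.19] w 0.006232015543923054 tool z [ 1.3e-03 -4.0e-04 -1.0e+00]
```

Call:
move_arm([
  [0, 0, -4, 0],
  [0, 0, -10, 0],
  [0, 0, -30, 0],
  [0, 0, -55, 0],
  [0, 0, -55, 0],
])

```text
clock: 10.58
position: [0.5996, -0.2044, 0.2868]
ee_rot: [3.141, -0.001, 0.004]
force: [-0.4, -0.6, 0.2]
width: 0.007
```

```bash
python3 -c "
from h import *
togo([.537,.2515,.085])"
```

```text
10.575 pos [ 0.5996 -0.2044  0.2868] toolmm [ -62.9 -455.9   23.3] yaw -0.0 F [-0.44 -0.56  0.21] w 0.007029688333374221 tool z [ 2.8e-03 -8.0e-04 -1.0e+00]
```

The right pad read about 9.6 N at 6.9 mm, so 1.2 N/mm. Left is clearly the softest (0.35 N/mm), so I go above the left tag.

Call:
move_arm([
  [-8, -55, -10, 0],
  [-16, -110, -10, 0],
  [-24, -165, -10, 0],
  [-32, -220, -10, 0],
  [-40, -275, -10, 0],
  [-47, -330, -10, 0],
  [-55, -385, -10, 0],
  [-63, -440, -10, 0],
  [-63, -456, 0, 0],
  [-63, -456, 10, 0],
  [-63, -456, 20, 0],
  [-63, -456, 20, 0],
  [-63, -456, 20, 0],
])

```text
clock: 12.2
position: [0.5367, 0.2506, 0.2653]
ee_rot: [3.141, -0.003, 0.0]
force: [-0.7, 0.8, 0.8]
width: 0.007
```

```bash
python3 -c "
from h import *
togo([.537,.2515,.058]); im=arm.get_image('side')
cv2.imwrite('pics/s5.png',cv2.resize(cv2.cvtColor(im,cv2.COLOR_RGB2BGR)[170:320,220:370],None,fx=4,fy=4,interpolation=cv2.INTER_CUBIC))
im=arm.get_image('top')
cv2.imwrite('pics/t5.png',cv2.resize(cv2.cvtColor(im,cv2.COLOR_RGB2BGR)[150:270,120:270],None,fx=4,fy=4,interpolation=cv2.INTER_CUBIC))
w=arm.get_image('wrist');cv2.imwrite('pics/w5.png',cv2.cvtColor(w,cv2.COLOR_RGB2BGR))"
```

```text
12.2 pos [0.5367 0.2506 0.2653] toolmm [ 0.3 -0.9 29.3] yaw -0.002 F [-0.68  0.77  0.8 ] w 0.007386017506418401 tool z [ 2.e-04 -4.e-04 -1.e+00]
```

View pics/s5.png

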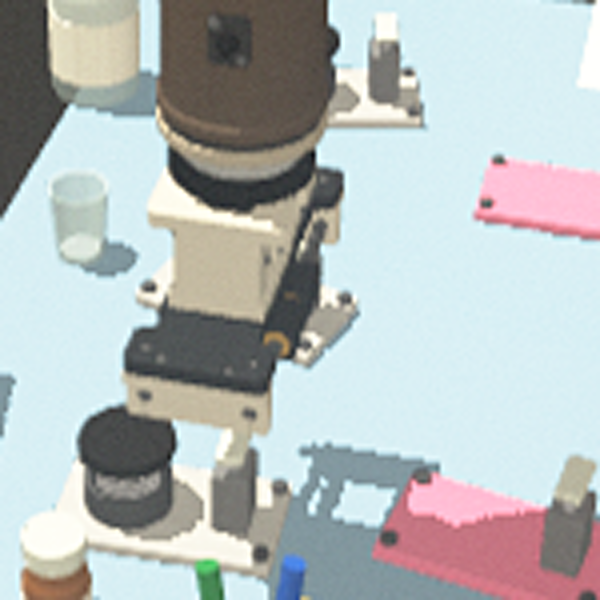

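View pics/w5.png

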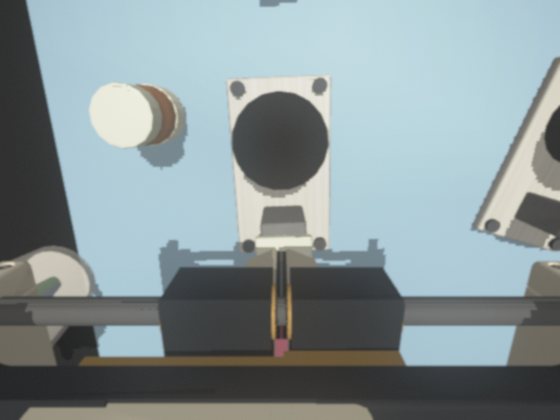

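The left tag is centred under the fingertips in both views (wrist column 281). Pushing down in stages.

Call:
move_arm([
  [0, 0, 8, 0],
  [0, 0, 15, 0],
  [0, 0, 18, 0],
  [0, 0, 21, 0],
  [0, 0, 24, 0],
  [0, 0, 26, 0],
  [0, 0, 27.5, 0],
  [0, 0, 27.5, 0],
])

```text
clock: 13.35
position: [0.5365, 0.2518, 0.2376]
ee_rot: [-3.141, 0.001, -0.001]
force: [0.1, 0.0, -0.8]
width: 0.003
```

```bash
python3 -c "
from h import *
togo([.537,.2515,.058])"
```

```text
13.35 pos [0.5365 0.2518 0.2376] toolmm [0.5 0.3 1.6] yaw -0.0 F [ 0.05  0.   -0.75] w 0.002565517970351436 tool z [ 5.e-04  4.e-04 -1.e+00]
```

Call:
move_arm([
  [0, 0, 0.7, 0],
  [0, 0, 1.3, 0],
  [0, 0, 1.6, 0],
  [0, 0, 1.6, 0],
])

```text
clock: 13.85
position: [0.5365, 0.252, 0.2364]
ee_rot: [-3.141, 0.0, -0.001]
force: [-0.1, 0.8, 5.1]
width: 0.004
```

```bash
python3 -c "
from h import *
togo([.537,.2515,.058]); im=arm.get_image('side')
cv2.imwrite('pics/s6.png',cv2.resize(cv2.cvtColor(im,cv2.COLOR_RGB2BGR)[220:320,230:330],None,fx=6,fy=6,interpolation=cv2.INTER_CUBIC))"
```

```text
13.85 pos [0.5365 0.252  0.2364] toolmm [0.5 0.5 0.4] yaw -0.0 F [-0.09  0.77  5.06] w 0.004439904441899499 tool z [ 8.e-04  6.e-04 -1.e+00]
```

View pics/s6.png

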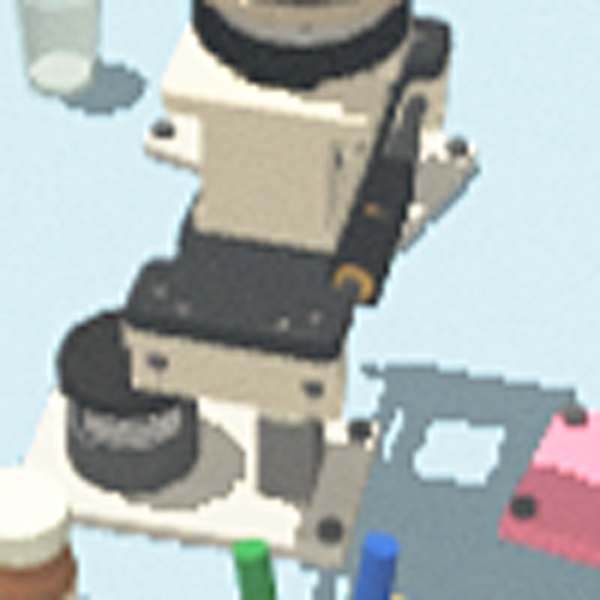

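Fz is now 5 N, so the tag is sliding or seating. I continue in small steps until it stops hard.

Call:
move_arm([
  [0, 0, 0.4, 0],
  [0, 0, 0.8, 0],
  [0, 0, 0.8, 0],
])

```text
clock: 14.28
position: [0.5365, 0.2519, 0.2362]
ee_rot: [-3.141, 0.0, -0.002]
force: [-1.4, -0.8, 11.4]
width: -0.002
```

Call:
move_arm([
  [0, 0, 0.4, 0],
  [0, 0, 0.8, 0],
  [0, 0, 0.8, 0],
])

```text
clock: 14.65
position: [0.5365, 0.252, 0.236]
ee_rot: [-3.141, 0.001, -0.002]
force: [-3.3, -3.1, 18.8]
width: 0.002
```

It hit a hard stop: 18.8 N with the tips at z 0.058, exactly the fully-down height. Retracting straight up, then checking.

Call:
move_arm([
  [0, 0, -3, 0],
  [0, 0, -15, 0],
  [0, 0, -50, 0],
  [0, 0, -110, 0],
  [0, 0, -160, 0],
  [-30, 50, -170, 0],
  [-60, 100, -170, 0],
  [-80, 160, -170, 0],
  [-80, 220, -170, 0],
  [-80, 280, -170, 0],
  [-80, 340, -170, 0],
  [-80, 400, -170, 0],
  [-80, 460, -170, 0],
  [-80, 520, -170, 0],
  [-80, 580, -170, 0],
  [-80, 640, -170, 0],
  [-80, 680, -170, 0],
  [-80, 680, -170, 0],
  [-80, 680, -170, 0],
])

```text
clock: 17.02
position: [0.4562, -0.4274, 0.4044]
ee_rot: [-3.14, -0.0, 0.0]
force: [-0.3, 0.5, -0.3]
width: 0.009
```

```bash
python3 -c "
from h import *
o=arm.observe();print(o['clock'],o['position'],o['force'])
im=cv2.cvtColor(arm.get_image('side'),cv2.COLOR_RGB2BGR)
cv2.imwrite('pics/s7f.png',im)
a=cv2.imread('pics/side0.png')
f=lambda x:cv2.resize(x[165:315,225:320],None,fx=4,fy=4,interpolation=cv2.INTER_CUBIC)
cv2.imwrite('pics/s7.png',np.hstack([f(a),f(im)]))
im=cv2.cvtColor(arm.get_image('top'),cv2.COLOR_RGB2BGR)
a=cv2.imread('pics/top0.png')
f=lambda x:cv2.resize(x[140:250,60:400],None,fx=2.3,fy=2.3,interpolation=cv2.INTER_CUBIC)
cv2.imwrite('pics/t7.png',np.vstack([f(a),f(im)]))
"
```

```text
17.025 [ 0.45624017 -0.42743493  0.40444838] [-0.30647633  0.47724035 -0.25338015]
```

View pics/s7.png

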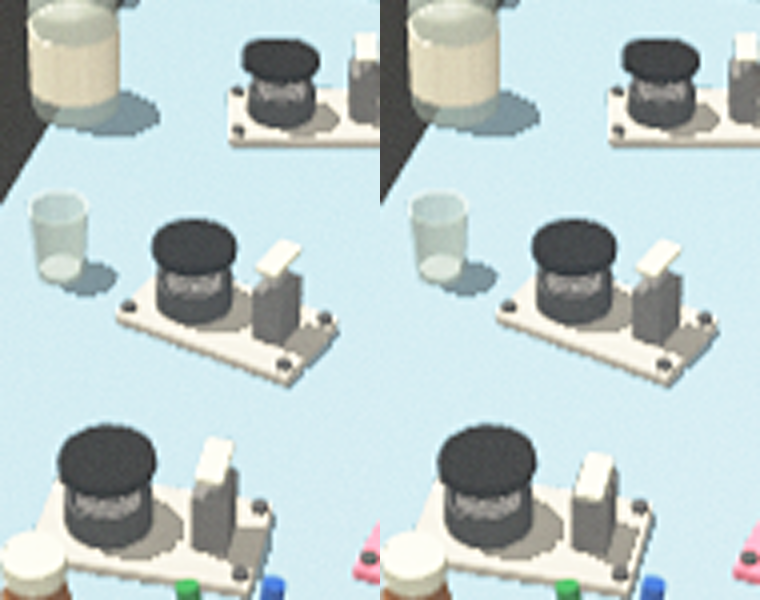

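View pics/t7.png

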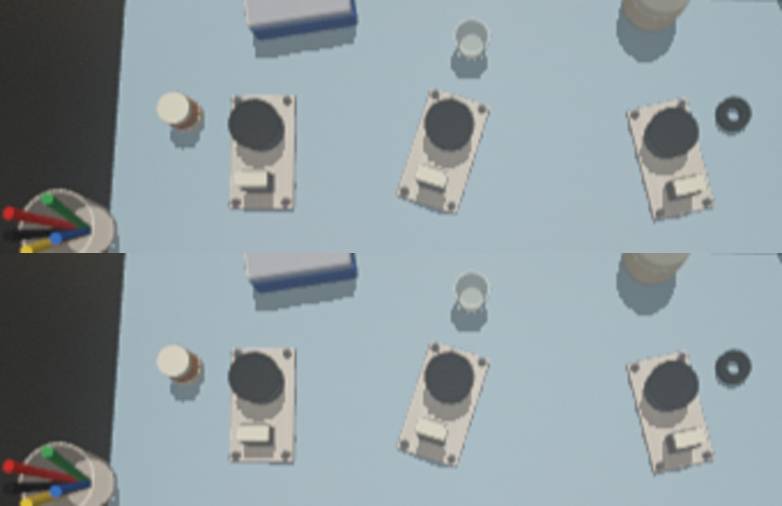

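The before/after views show the left tag's head resting on its post (right half, 597,475). The middle and right tags still stand, all pads are up, and nothing else moved. Handing in.

```bash
python3 -c "
from cell import arm
print(arm.sign_off())"
```

```text
the job is handed in; nothing more can be done
None
```

The left spring is the softest, so I pushed the left tag all the way down and left the middle and right tags standing. The job was handed in at about 17 s of the 48 s allowed.

I pressed the three pads about half-way with closed fingertips, left to right:

| Pad | Pressed | Force | Spring that fits |
|---|---|---|---|
| Left | 7.5 mm | about 3.3 N | 0.35 N/mm |
| Middle | 7.9 mm | about 7.0 N | 0.7 N/mm |
| Right | 6.9 mm | about 9.6 N | 1.2 N/mm |

- **Left tag:** it stopped hard at 18.8 N with the fingertips at z 0.058, the fully-down height. In the final side view its head rests on the post.
- **Rest of the bench:** the before and after pictures show all pads sprung back and the jar, beaker, ring, pens and pink look-alike stands unmoved. The arm had retreated with nothing touching it.
- **Oddities:** the left press also showed a passing sideways force of 2–3.7 N along x. The left Fz readings varied from 2.6 to 3.9 N, against the 3.9 N expected. Neither changes the ranking.

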